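# Tighten a window retaining ring with a two-pin spanner

## Task

Take the two-pin spanner from its stand, fit both its pins into the two holes of the retaining ring recessed in the top of the round measuring cell, and turn the ring clockwise (seen from above) until it comes up against its stop, fully home. Work gently by feel so that the cell is never pressed or wrenched hard, touch the cell with the spanner only, then put the spanner back upright in its stand, pins down. Leave the other things on the bench alone.

Things in the scene. Friction and masses are not known exactly. Their poses are not given: they have to be found in the camera images.
- cell: Round aluminium measuring cell bolted to the bench: housing 80 mm in diameter, 60 mm high, flange 100 mm in diameter, 9 mm thick, hose ports along its own +y and -y (28 mm up, reaching 61 mm from the axis). Origin: centre of its underside on the bench, z up. It is damaged by more than 40 N from the spanner, all contacts added up (turning against friction takes about 12 N, 0.3 N m about 25 N).
- cell_rim (a point): Centre of the cell's open mouth, 60 mm above the bench, level with the rim: a bore 54 mm in diameter in which the steel retaining ring lies recessed. The ring turns stiffly (0.15 N m of friction; it stays where it is left), tightens clockwise from above, sinks 2 mm per radian and meets a hard stop 0.7 to 1.2 rad clockwise of its start, where the torque rises by some 3 N m per rad.
- ring_face (a point): Centre of the ring's upper face on the cell's axis: 53 to 54 mm above the cell's origin at the start, 51.6 mm when home at the stop. It sinks with the ring but does not turn with it (its axes are the cell's). The ring has two round holes 6.3 mm in diameter, 6 mm deep with a solid floor, 16 mm either side of the axis, and a 16 mm hole in the middle over the glass.
- hole_sector (a point): Fixed point of the cell at ring height in the middle of the sector in which one of the two holes starts: the line through the holes stands from 0.1 rad clockwise to 0.9 rad counterclockwise (from above) of the cell's x axis, this point at +0.4 rad, 16 mm from the axis. The exact angle is not measured: find it by sight or feel (pins pressed on with a few N and turned drop in; the ring stays put).
- stand: Grey plastic spanner stand fixed to the bench, 74 (x) x 46 (y) x 30 mm high, with a pocket 48 x 20 mm in its top, 14 mm deep down to a ledge in the middle on which the spanner's bar rests, and wells at both ends for the pins. Origin: centre of its underside, z up.
- spanner: Two-pin spanner with steel bar, 130 to 210 g, standing pins down in the stand. Origin: midway between its two pin tips, z up towards the handle. Pins 4 mm in diameter with round ends, 10 mm long, 16 mm either side along its x axis. In the stand its origin lies 6 mm above the stand's origin, 0 to 1.5 mm off its middle, its x axis along the stand's x within 0.03 rad. Same after a half turn.
- spanner_grip (a point): Middle of the spanner's flat upright white handle, 68 mm above the pin tips; handle 38 (x) x 14 (y) x 40 mm (48 to 88 mm above the tips), gripped from above across its 14 mm, along the spanner's y. Below it a stem 14 mm in diameter and the bar 44 (x) x 16 (y) x 14 mm (10 to 24 mm above the tips), which enters the bore with the pins.
- bench_timer: Bystander: white digital bench timer, 66 x 66 x 20 mm, origin centre of underside.
- vial: Bystander: small glass vial with black cap, 23 mm in diameter, 44 mm high, origin centre of underside.
- bottle: Bystander: laboratory bottle with blue cap, 56 mm in diameter, 105 mm high, origin centre of underside.
- petri_dish: Bystander: petri dish with lid, 89 mm in diameter, 15 mm high, origin centre of underside.
There are look-alikes about, which are no part of the job. Leave any brown or orange look-alike of the stand alone.

How it is judged:
By the outcome, as a careful person would: the job done as asked, in the order asked, and still so for the second after the job is handed in, with the robot touching nothing.
It also fails if it takes over 72 s, if anything falls off the work surface, if the arm or the gripper's body presses on something with over 40 N, if the wrist force passes 120 N, or if a joint passes its speed limit or range.

## Robot

A 7-joint arm with a two-finger parallel gripper is mounted at the origin on a cart in front of the work surface, level with it; the furniture and walls round the work are solid. World frame = base frame: x ahead of the robot, y to its left, z up, the work surface at z = 0. Lengths are in m, angles in rad, forces in N, time in s.
With the tool pointing down it reaches from about 0.425 to 0.8 m from the base axis. Payload 8.3 kg.
Tool frame: the origin (TCP) lies on the centre line of the jaws, within the pads' length; the fingertips stand env.tip_extent ahead of it and the grasp point (between the pads) lies 11 mm behind it (env.tip_extent is the distance from the TCP to the fingertips, in m); y points along the fingers, x is the direction in which the jaws open and shut, and the axes are right-handed (so a half turn about y gives the same grasp; the last joint's range is limited). The gripper opens to 85 mm and grips with 20 to 120 N. Pads are 22 mm wide; open, the fingers measure 114 mm over their backs; the gripper's body (76 mm by 85 mm) begins 54 mm behind the grasp point. The pads swing forward as they close: fully open they stand 13 mm farther back than shut.
Start: joints at [-1.402, 0.383, 0.016, 1.37, -0.006, 1.388, -0.046], TCP at [0.144, 0.608, 0.212] pointing down, gripper open.
Joint ranges: [-2.95, 2.95], [-0.25, 2.06], [-1.52, 1.56], [0.18, 2.33], [-1.44, 4.58], [0.02, 2.06], [-3.01, 3.01]. Speed limits (rad/s): [2.39, 2.39, 3.01, 3.01, 3.14, 3.14, 3.14].

## Interface

Orientations are given as [roll, pitch, yaw] about the fixed x, y, z axes, in that order (R = Rz(yaw) Ry(pitch) Rx(roll)).
In Python, from bench import env, read_camera, calibration gives the robot as it stands.
- The arm moves only by the tool play_rows, never from a script. Its argument "motion" is a list that holds one entry, the list of rows, each a list of 5 numbers: the finger opening in mm, from 0 to 85.4, then the shift along the tool's x, y, z in mm, then the turn about the tool's y in rad. A call has 1 to 20 rows; each row is the pose to reach, as a shift and turn from the pose commanded when the call began, along the tool's axes at that moment; what a row does not reach only later rows make up. A row lasts 1/10 s, in which the tool goes at most 50 mm and 8.59 degrees, less where a joint would pass 70% of its speed; a pose out of reach is approached as far as the arm can. A call with a gripper value outside its range is refused whole. The fingers move at their own pace and stop on an object; the grip force is fixed at half the most. Time passes only in rows, so rows that repeat a pose let the fingers close. It gives the time, the measured TCP pose, the force and the opening at its end, in the units of the state.
- env.state(): the state, without advancing time (a new reading comes with each control period).
- read_camera(name): name is "side" or "top" or "wrist"; returns the picture (384x512x3 uint8, blue, green, red); there is no depth.
- calibration(name): a dict with "vertical_fov" (degrees; the focal length in pixels is half the picture's height over the tangent of half this angle, whatever the lens; pixels are square), "cx", "cy" (the principal point, pixels), "D" ([k1, k2, p1, p2, k3] as OpenCV has them; the pictures are not rectified), "rvec" (rotation vector, rad) and "tvec" (3), from world to camera coordinates, as OpenCV has them. Camera axes: x right, y down, z forward; pixel columns grow to the right and rows downward; lengths in m; the calibration is good to about 2 mm. A picture is of the moment at which its call begins: read the wrist's pose just before it. calibration takes no time and is no camera call; for the wrist camera it gives the pose at the moment of the call.
- env.sign_off(): hands the job in, once; it reports no verdict.
The state is a dict: "time_s": time; "joint_positions": joint angles; "joint_vel": joint speeds; "joint_torque": joint torques, N m; "position": TCP position; "tool_rot": TCP orientation; "contact_force": force on the tool from outside, world axes, zero at the start; "wrist_torque": the same for the moment, N m; "gripper_width": finger opening in m.
Only numpy, scipy, OpenCV 4.12 (cv2) and the standard library are available. Lean on these libraries where they do the work, as an engineer would, in place of code of your own. Each camera call takes 0.05 s, during which the arm holds its last target.

## Working session

There is one attempt and no reset: what is moved stays moved. The work goes in short steps, Python scripts to look and compute and a tool call to move; the robot and the scene stay as the last step left them, time stands still between calls to the robot, and variables do not carry over. Pictures are saved under pics/ and viewed, and the job is handed in when it is done.

Besides the shell and the picture viewer there is one more tool, called after "Call:" by a JSON object that holds its "method" and its "body", one argument or row to a line. play_rows: Moves the arm, as the interface text tells. Its arguments: {"type":"object","properties":{"motion":{"type":"array"}},"required":["motion"]}

```bash
ls; mkdir -p pics
python3 - <<'E'
from bench import env, read_camera, calibration
import cv2
s=env.state()
for k,v in s.items(): print(k,v)
print(env.tip_extent)
for n in ("side","top","wrist"):
    c=calibration(n); print(n,c)
    cv2.imwrite(f"pics/{n}0.png",read_camera(n))
E
```

```text
pics
time_s 0.0
joint_positions [-1.40192883  0.38420666  0.01638139  1.37114675 -0.00627659  1.38816696
 -0.04651824]
joint_vel [ 1.91720005e-03 -5.10234579e-06  8.72340461e-04  5.84870187e-05
  8.35212664e-04 -6.49395090e-04  7.82677447e-04]
joint_torque [ 5.02598232e-04 -6.27607942e+01  8.44584312e-01 -3.71830130e+01
  1.65441359e-02  1.42688272e-02 -1.86968299e-05]
position [0.1434192  0.60778597 0.21130193]
tool_rot [-1.57085351  0.00187695  1.33907172]
contact_force [-0.80097057 -1.3138169  -0.38876017]
wrist_torque [0.0048369  0.00583326 0.00444891]
gripper_width 0.08589016674044549
0.008
side {'vertical_fov': 48.502006087884624, 'cx': 252.8908010644902, 'cy': 200.86307149478407, 'D': array([-0.10111535,  0.        ,  0.        ,  0.        ,  0.        ]), 'rvec': array([ 0.50129786, -2.58191972,  1.33173352]), 'tvec': array([0.44055464, 0.24074967, 0.66413613])}
top {'vertical_fov': 50.435471280785606, 'cx': 256.001269440557, 'cy': 193.8295301438898, 'D': array([-0.04305507,  0.        ,  0.        ,  0.        ,  0.        ]), 'rvec': array([ 2.16843581, -2.15003446,  0.12755756]), 'tvec': array([-0.0925437 ,  0.53889918,  0.8792757 ])}
wrist {'vertical_fov': 59.371145690123534, 'cx': 263.49143985212515, 'cy': 187.74070665847188, 'D': array([-0.07526991,  0.        ,  0.        ,  0.        ,  0.        ]), 'rvec': array([-2.24454272, -1.77836516, -0.29631158]), 'tvec': array([-0.62402682, -0.04173086,  0.38108971])}
```

View pics/side0.png

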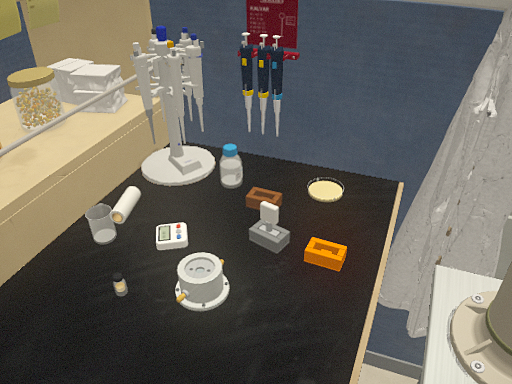

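View pics/top0.png

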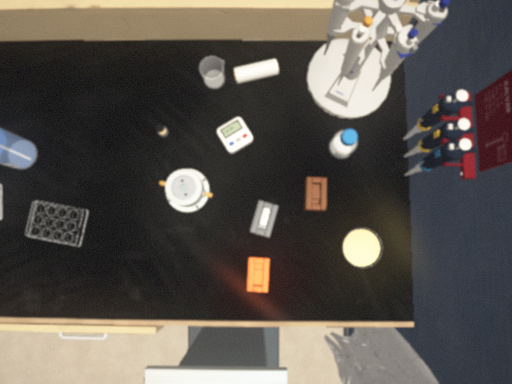

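View pics/wrist0.png

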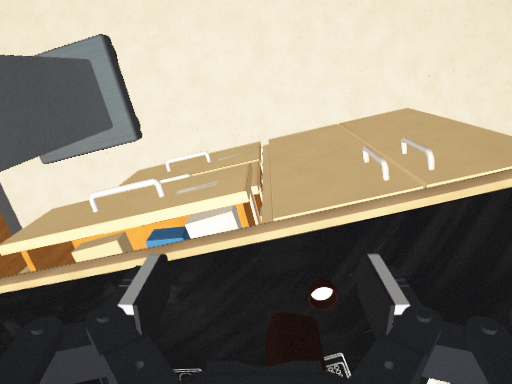

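```bash
cat > h.py <<'E'
import numpy as np, cv2
from bench import env, read_camera, calibration
def K(c):
    f=192/np.tan(np.radians(c['vertical_fov'])/2)
    return np.array([[f,0,c['cx']],[0,f,c['cy']],[0,0,1]])
def ray(c,uv):
    uv=np.array(uv,float).reshape(-1,1,2)
    n=cv2.undistortPoints(uv,K(c),c['D']).reshape(-1,2)
    R=cv2.Rodrigues(c['rvec'])[0]; 
    d=np.c_[n,np.ones(len(n))]@R; o=-R.T@c['tvec']
    return o,d/np.linalg.norm(d,axis=1)[:,None]
def plane(c,uv,z):
    o,d=ray(c,uv); return o+d*((z-o[2])/d[:,2])[:,None]
def proj(c,P):
    return cv2.projectPoints(np.array(P,float).reshape(-1,1,3),c['rvec'],c['tvec'],K(c),c['D'])[0].reshape(-1,2)
def two(c1,u1,c2,u2):
    o1,d1=ray(c1,u1);o2,d2=ray(c2,u2);d1=d1[0];d2=d2[0]
    t=np.linalg.lstsq(np.c_[d1,-d2],o2-o1,rcond=None)[0]
    a=o1+t[0]*d1;b=o2+t[1]*d2
    return (a+b)/2,np.linalg.norm(a-b)
E
python3 - <<'E'
from h import *
a=cv2.imread('pics/top0.png');b=cv2.imread('pics/side0.png')
cv2.imwrite('pics/t_a.png',cv2.resize(a[150:250,140:300],None,fx=5,fy=5,interpolation=cv2.INTER_CUBIC))
cv2.imwrite('pics/s_a.png',cv2.resize(b[180:310,150:310],None,fx=4.5,fy=4.5,interpolation=cv2.INTER_CUBIC))
for n in('side','top'):
    c=calibration(n);print(n,ray(c,[[256,192]]))
c=calibration('top');print(plane(c,[[264,218],[187,187],[258,275],[316,193],[235,134],[163,130],[344,145],[362,248]],0.03))
E
```

```text
side (array([0.24427639, 0.53752175, 0.58696252]), array([[ 0.31813431, -0.76496121, -0.56002224]]))
top (array([ 0.43117509, -0.08960722,  0.93710245]), array([[ 0.12349039,  0.00186148, -0.99234402]]))
[[ 0.48590467 -0.10620808  0.03      ]
 [ 0.55407771  0.06733477  0.03      ]
 [ 0.36074454 -0.09386157  0.03      ]
 [ 0.54294115 -0.22251674  0.03      ]
 [ 0.67711797 -0.03880867  0.03      ]
 [ 0.68545709  0.12646585  0.03      ]
 [ 0.65371347 -0.28754663  0.03      ]
 [ 0.42116166 -0.32358343  0.03      ]]
```

View pics/t_a.png

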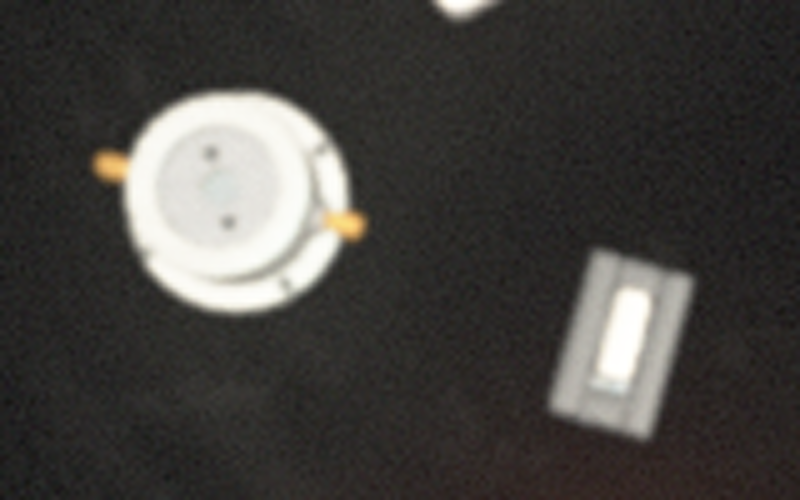

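View pics/s_a.png

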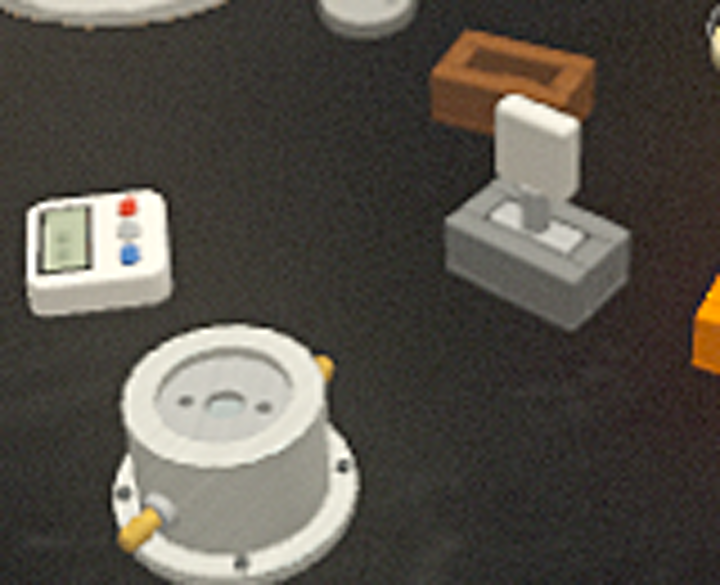

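Run:
```python
from h import *
T=calibration('top');S=calibration('side')
a=cv2.imread('pics/top0.png');b=cv2.imread('pics/side0.png')
def blobs(m,off,mn=3):
    cs,_=cv2.findContours(m.astype(np.uint8),cv2.RETR_LIST,cv2.CHAIN_APPROX_NONE)
    return [(c+np.array(off)) for c in cs if len(c)>=mn]
hsv=cv2.cvtColor(a,cv2.COLOR_BGR2HSV); g=cv2.cvtColor(a,cv2.COLOR_BGR2GRAY).astype(float)
# cell orange ports
roi=hsv[160:220,150:225]; m=(roi[...,1]>90)&(roi[...,2]>100)
for c in blobs(m,(150,160)): 
    print('port',c.reshape(-1,2).mean(0),plane(T,c.reshape(-1,2).astype(float).mean(0),0.028),len(c))
# dark holes weighted centroid
for (x,y) in((182,180),(186,194)):
    p=g[y-3:y+4,x-3:x+4]; w=np.clip(np.median(p)-15-p,0,None); yy,xx=np.mgrid[y-3:y+4,x-3:x+4]
    u=[(w*xx).sum()/w.sum(),(w*yy).sum()/w.sum()]; print('hole top',u,plane(T,u,0.0535))
gs=cv2.cvtColor(b,cv2.COLOR_BGR2GRAY).astype(float)
for (x,y) in((191,269),(208,270)):
    p=gs[y-3:y+4,x-3:x+4]; w=np.clip(np.median(p)-15-p,0,None); yy,xx=np.mgrid[y-3:y+4,x-3:x+4]
    u=[(w*xx).sum()/w.sum(),(w*yy).sum()/w.sum()]; print('hole side',u,plane(S,u,0.0535))
# stand outline top
m=((g>70))[190:245,240:290]
for c in blobs(m,(240,190),20): 
    r=cv2.minAreaRect(c); print('stand',r); P=plane(T,cv2.boxPoints(r),0.03); print(P,P.mean(0))
m=((g>200))[190:245,240:290]
for c in blobs(m,(240,190),10):
    r=cv2.minAreaRect(c); print('handle',r);P=plane(T,cv2.boxPoints(r),0.094); print(P,P.mean(0))
# rim ellipse: bright mask
m=(g>110)[155:225,150:225]
for c in blobs(m,(150,155),40): print('cell', cv2.minEnclosingCircle(c),cv2.fitEllipse(c))
print(g[165:212,187].astype(int)); print(g[186,160:215].astype(int))
```

```text
port [208.88888889 194.22222222] [[0.53838057 0.01791397 0.028     ]] 18
port [161.64705882 182.76470588] [[0.56353296 0.12540676 0.028     ]] 17
hole top [np.float64(181.77906976744185), np.float64(180.1918604651163)] [[0.56587958 0.07519992 0.0535    ]]
hole top [np.float64(185.2087912087912), np.float64(194.01098901098902)] [[0.53539846 0.06674815 0.0535    ]]
hole side [np.float64(190.77165354330708), np.float64(268.68241469816275)] [[0.56400537 0.076719   0.0535    ]]
hole side [np.float64(208.16625310173697), np.float64(270.136476426799)] [[0.53338571 0.06839785 0.0535    ]]
stand ((263.6697692871094, 218.40565490722656), (22.66448974609375, 35.02693557739258), 15.945395469665527)
[[ 0.45425975 -0.07085615  0.03      ]
 [ 0.52953652 -0.09157688  0.03      ]
 [ 0.51595752 -0.14037457  0.03      ]
 [ 0.44093508 -0.1192312   0.03      ]] [ 0.48517222 -0.1055097   0.03      ]
handle ((264.25, 217.24998474121094), (7.589466094970703, 20.5548038482666), 18.434947967529297)
[[ 0.46582312 -0.09151757  0.094     ]
 [ 0.5063286  -0.10467602  0.094     ]
 [ 0.50145935 -0.11963966  0.094     ]
 [ 0.46100693 -0.10640812  0.094     ]] [ 0.4836545  -0.10556034  0.094     ]
cell ((185.5, 189.0), 27.409038543701172) ((186.4108123779297, 189.61300659179688), (43.32137680053711, 48.19700241088867), 109.76232147216797)
[ 40  41  71 129 208 240 247 248 248 245 234 225 223 226 231 228 228 228
 225 225 224 225 222 222 221 225 224 223 213 210 217 225 228 234 242 249
 250 251 247 231 186 192 235 250 252 248 224]
[ 65  74  86 102 135 206 242 248 249 248 243 225 222 222 224 223 224 224
 222 219 214 213 216 222 222 222 225 225 228 228 229 227 227 229 229 234
 243 248 249 251 248 231 193 198 236 251 252 250 226 143  68  40  45  50
  47]
```

```bash
cat >> h.py <<'E'
def rows(tgt,yaw=None,cur=None,curyaw=None):
    s=env.state(); p=np.array(s['position']) if cur is None else np.array(cur)
    from scipy.spatial.transform import Rotation as Ro
    R=Ro.from_euler('xyz',s['tool_rot']).as_matrix()
    y=s['tool_rot'][2]
    return np.round(R.T@(np.array(tgt)-p)*1000,1), None if yaw is None else round(y-yaw,4)
E
python3 - <<'E'
from h import *
c=calibration('wrist');R=cv2.Rodrigues(c['rvec'])[0];print(-R.T@c['tvec'],R[2])
print(rows([.5,.25,.22]),rows([.4845,-.1055,.21],1.30))
S=calibration('side');b=cv2.imread('pics/side0.png')
print(proj(S,[[.4845,-.1055,.094],[.4852,-.1055,.03]]))
g=cv2.cvtColor(b,cv2.COLOR_BGR2GRAY)
crop=cv2.resize(b[195:255,240:300],None,fx=10,fy=10,interpolation=cv2.INTER_CUBIC);cv2.imwrite('pics/s_b.png',crop)
E
```

```text
[0.0601469  0.62797029 0.37223073] [ 0.31815663 -0.0772124  -0.94488867]
(array([-266.4,   -8.1, -429.2]), None) (array([-616. ,    2.4, -495.8]), np.float64(0.0391))
[[268.84877222 204.05342114]
 [268.3592611  229.0964641 ]]
```

View pics/s_b.png

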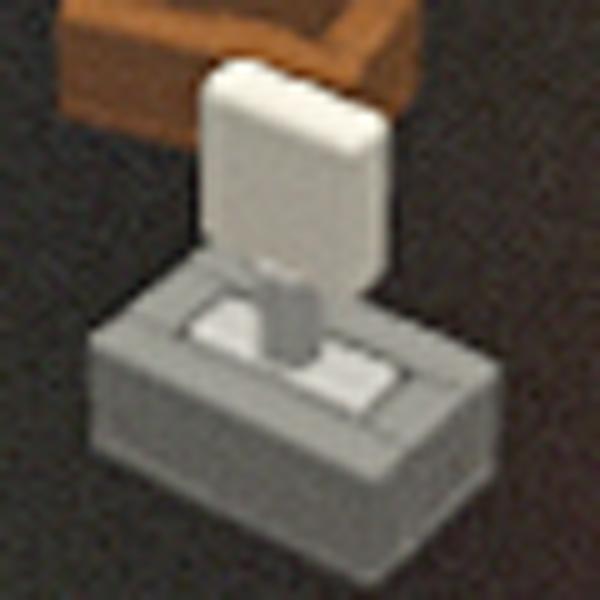

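Call:
{"method": "play_rows", "body": {
  "motion": [
    [[60,-30,-4,-40,0],[60,-58,-8,-80,0],[60,-84,-8,-120,0],[60,-110,-8,-160,0],[60,-135,-8,-200,0],[60,-160,-8,-240,0],[60,-185,-8,-280,0],[60,-210,-8,-320,0],[60,-235,-8,-360,0],[60,-260,-8,-400,0],[60,-290,-8,-432,0],[60,-335,-8,-445,0],[60,-380,-8,-455,0],[60,-425,-8,-465,0],[60,-470,-8,-475,0],[60,-515,-8,-485,0],[60,-560,-4,-492,0.02],[60,-595,0,-496,0.04],[60,-616,2,-496,0.04],[60,-616,2,-496,0.04]]
  ]
}}

```text
time_s: 2.15
position: [0.4834, -0.1092, 0.2101]
tool_rot: [-1.57, 0.001, 1.293]
contact_force: [0.6, 0.3, 1.0]
gripper_width: 0.0597
```

Run:
```python
from h import *
print(env.state()['position'],env.state()['tool_rot'],env.state()['joint_positions'])
c=calibration('wrist');R=cv2.Rodrigues(c['rvec'])[0];print(-R.T@c['tvec'],R[2])
cv2.imwrite('pics/w1.png',read_camera('wrist'))
print(proj(c,[[.4845,-.1055,.094],[.4852,-.1055,.03]]))
```

```text
[ 0.48344407 -0.10916077  0.21007637] [-1.57040141e+00  9.68813221e-04  1.29266841e+00] [-0.39672226  0.10524261  0.60327134  1.74155172 -0.06068591  1.31419144
  1.51207501]
[ 0.40117671 -0.08539177  0.37084949] [ 0.31403005 -0.09125275 -0.94501749]
[[268.13594081 176.58189212]
 [267.62460312 159.02106532]]
```

View pics/w1.png

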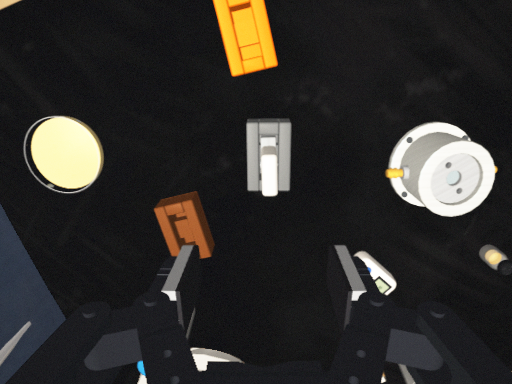

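Run:
```python
from h import *
a=cv2.imread('pics/w1.png');c=calibration('wrist')
g=cv2.cvtColor(a,cv2.COLOR_BGR2GRAY)
cv2.imwrite('pics/w1c.png',cv2.resize(a[105:215,230:310],None,fx=5.4,fy=5.4,interpolation=cv2.INTER_CUBIC))
m=(g>215).astype(np.uint8); m[:100]=0;m[215:]=0;m[:,:235]=0;m[:,310:]=0
cs,_=cv2.findContours(m,cv2.RETR_EXTERNAL,cv2.CHAIN_APPROX_NONE)
for k in cs:
    if len(k)>15:
        r=cv2.minAreaRect(k);P=plane(c,cv2.boxPoints(r),.094);print(r,P,P.mean(0))
m=((g>60)).astype(np.uint8); m[:100]=0;m[215:]=0;m[:,:235]=0;m[:,310:]=0
cs,_=cv2.findContours(m,cv2.RETR_EXTERNAL,cv2.CHAIN_APPROX_NONE)
for k in cs:
    if len(k)>15:
        r=cv2.minAreaRect(k);P=plane(c,cv2.boxPoints(r),.03);print(r,P,P.mean(0))
hs=[]
for (x,y) in((448,166),(459,190)):
    p=g[y-4:y+5,x-4:x+5].astype(float); w=np.clip(np.median(p)-15-p,0,None); yy,xx=np.mgrid[y-4:y+5,x-4:x+5]
    u=[(w*xx).sum()/w.sum(),(w*yy).sum()/w.sum()]; print('hole',u,plane(c,u,0.0535))
```

```text
((268.0, 175.0), (40.0, 16.0), 90.0) [[ 0.46506208 -0.10447252  0.094     ]
 [ 0.46871176 -0.09149926  0.094     ]
 [ 0.50339778 -0.10082767  0.094     ]
 [ 0.4995978  -0.1143288   0.094     ]] [ 0.48419236 -0.10278206  0.094     ]
((267.5, 142.5), (9.0, 13.0), 90.0) [[ 0.45138795 -0.09970985  0.094     ]
 [ 0.45430638 -0.08933526  0.094     ]
 [ 0.46163777 -0.09132549  0.094     ]
 [ 0.45869472 -0.10178677  0.094     ]] [ 0.45650671 -0.09553934  0.094     ]
((268.5, 157.5), (77.0, 45.0), 90.0) [[ 0.4402233  -0.11272022  0.03      ]
 [ 0.45244831 -0.06923927  0.03      ]
 [ 0.53239018 -0.08956646  0.03      ]
 [ 0.51921446 -0.13637753  0.03      ]] [ 0.48606906 -0.10197587  0.03      ]
hole [np.float64(447.81345244351024), np.float64(164.65055176037836)] [[0.53376126 0.07010743 0.0535    ]]
hole [np.float64(458.5805902383655), np.float64(190.43473325766175)] [[0.56451149 0.07864598 0.0535    ]]
```

View pics/w1c.png

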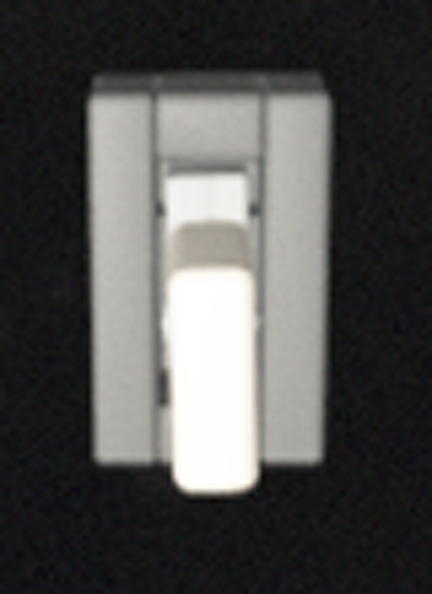

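Run:
```python
from h import *
print(rows([.4842,-.104,.063],1.295))
```

```text
(array([  2.6, 147.1,   0.6]), np.float64(0.0006))
```

Call:
{"method": "play_rows", "body": {
  "motion": [
    [[50,2.5,0,0.5,0],[50,2.5,30,0.5,0],[50,2.5,60,0.5,0],[50,2.5,90,0.5,0],[50,2.5,115,0.5,0],[50,2.5,130,0.5,0],[50,2.5,140,0.5,0],[50,2.5,146,0.5,0],[50,2.5,146,0.5,0],[50,2.5,146,0.5,0]]
  ]
}}

```text
time_s: 3.2
position: [0.4856, -0.1024, 0.0649]
tool_rot: [-1.572, -0.0, 1.3]
contact_force: [-0.2, -0.4, 0.4]
gripper_width: 0.0502
```

Run:
```python
from h import *
cv2.imwrite('pics/w2.png',read_camera('wrist'));s=env.state();print(s['position'],s['tool_rot'],s['contact_force'])
```

```text
[ 0.48568471 -0.10259483  0.06511823] [-1.57215077e+00 -3.31843237e-04  1.29926010e+00] [-0.13384141 -0.06972485 -0.36492339]
```

View pics/w2.png

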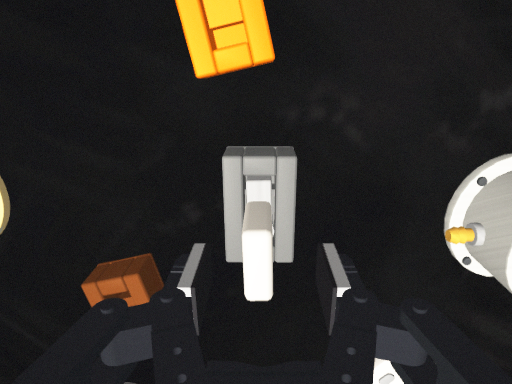

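Call:
{"method": "play_rows", "body": {
  "motion": [
    [[50,-1.2,1,1,0],[50,-2.4,1.5,1.5,0],[30,-2.4,1.5,1.5,0],[20,-2.4,1.5,1.5,0],[10,-2.4,1.5,1.5,0],[5,-2.4,1.5,1.5,0],[5,-2.4,1.5,1.5,0],[5,-2.4,1.5,1.5,0],[5,-2.4,1.5,1.5,0],[5,-2.4,1.5,1.5,0]]
  ]
}}

```text
time_s: 4.25
position: [0.4832, -0.1046, 0.0631]
tool_rot: [-1.571, -0.0, 1.299]
contact_force: [-0.6, -0.6, 5.4]
gripper_width: 0.0117
```

Run:
```python
from h import *
s=env.state();print(s)
```

```text
{'time_s': 4.25, 'joint_positions': array([-0.35489773,  0.26298618,  0.58026739,  1.93464579, -0.17118657,
        0.99158299,  1.60272753]), 'joint_vel': array([-0.0013193 ,  0.00044308,  0.000895  ,  0.00040677, -0.00067331,
        0.00026056,  0.00076943]), 'joint_torque': array([-9.15334770e-02, -3.97744954e+01,  4.96996388e+00, -2.93467999e+01,
       -4.70318261e-02, -8.56412784e-02,  4.02029604e-03]), 'position': array([ 0.48322192, -0.10462279,  0.06309111]), 'tool_rot': array([-1.57145302e+00, -8.24395806e-05,  1.29903386e+00]), 'contact_force': array([-0.59841243, -0.61805454,  5.35399105]), 'wrist_torque': array([-0.04863471,  0.11022225, -0.02758107]), 'gripper_width': 0.011741694858204447}
```

Call:
{"method": "play_rows", "body": {
  "motion": [
    [[5,0,-5,0,0],[5,0,-15,0,0],[5,0,-35,0,0],[5,0,-60,0,0],[5,0,-80,0,0],[5,0,-95,0,0],[5,0,-95,0,0],[5,0,-95,0,0]]
  ]
}}

```text
time_s: 5.05
position: [0.4827, -0.1044, 0.1576]
tool_rot: [-1.571, -0.0, 1.299]
contact_force: [0.0, 0.0, -2.6]
gripper_width: 0.0124
```

Run:
```python
from h import *
for i in range(2):
    im=read_camera('wrist');s=env.state();print({k:np.round(s[k],4) for k in('position','tool_rot','contact_force','wrist_torque','gripper_width','joint_vel')})
cv2.imwrite('pics/w3.png',im)
cv2.imwrite('pics/s3.png',read_camera('side'))
print(rows([.5495,.0724,.165],1.84))
```

```text
{'position': array([ 0.4823, -0.1044,  0.1571]), 'tool_rot': array([-1.5696e+00,  2.0000e-04,  1.2992e+00]), 'contact_force': array([-0.5408,  0.6352, -1.8226]), 'wrist_torque': array([ 0.0238,  0.0472, -0.0151]), 'gripper_width': np.float64(0.0121), 'joint_vel': array([ 0.0022,  0.0093, -0.0035,  0.0067,  0.0002,  0.0003, -0.    ])}
{'position': array([ 0.4822, -0.1044,  0.1568]), 'tool_rot': array([-1.5691e+00,  4.0000e-04,  1.2991e+00]), 'contact_force': array([-0.0273,  0.2295, -0.9604]), 'wrist_torque': array([ 0.0055, -0.0194, -0.0371]), 'gripper_width': np.float64(0.0122), 'joint_vel': array([ 0.0025,  0.0067, -0.0004, -0.0005, -0.0012,  0.0012, -0.0003])}
(array([188.4,  -8.4, -17.4]), np.float64(-0.5409))
```

View pics/w3.png

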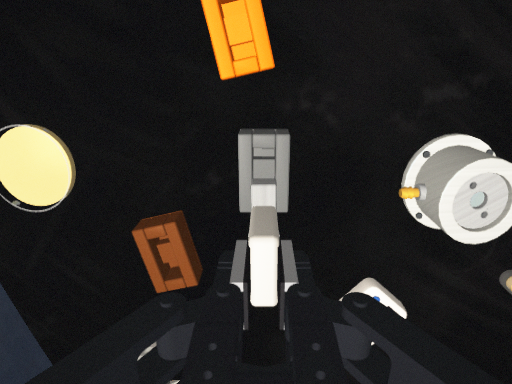

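View pics/s3.png

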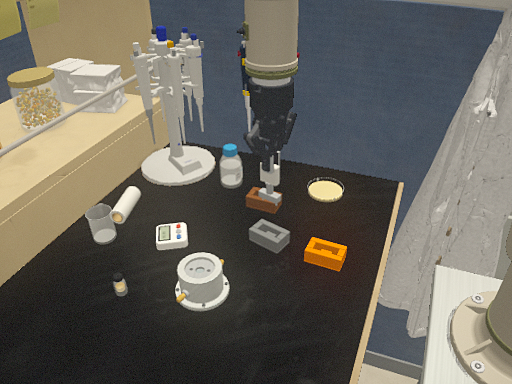

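Run:
```python
from h import *
a=cv2.imread('pics/w3.png');c=calibration('wrist');g=cv2.cvtColor(a,cv2.COLOR_BGR2GRAY)
cv2.imwrite('pics/w3c.png',cv2.resize(a[170:320,210:320],None,fx=4,fy=4,interpolation=cv2.INTER_CUBIC))
s=env.state();p=s['position'];y=s['tool_rot'][2]
ex=np.array([np.cos(y),np.sin(y)]);ez=np.array([-np.sin(y),np.cos(y)])
m=(g>225).astype(np.uint8); m[:225]=0;m[315:]=0;m[:,:240]=0;m[:,290:]=0
cs,_=cv2.findContours(m,cv2.RETR_EXTERNAL,cv2.CHAIN_APPROX_NONE)
for k in cs:
    if len(k)>25:
        r=cv2.minAreaRect(k);P=plane(c,cv2.boxPoints(r),p[2]+.031);d=(P[:,:2]-p[:2])*1000;print(r,d@ex,d@ez,(d@ex).mean(),(d@ez).mean())
```

```text
((262.5, 271.5), (67.0, 27.0), 90.0) [-6.19505584  5.43584887  5.92718429 -6.72047609] [ 17.74522082  17.7615883  -17.42937818 -17.4536586 ] -0.3881246923633199 0.15594308688684233
```

View pics/w3c.png

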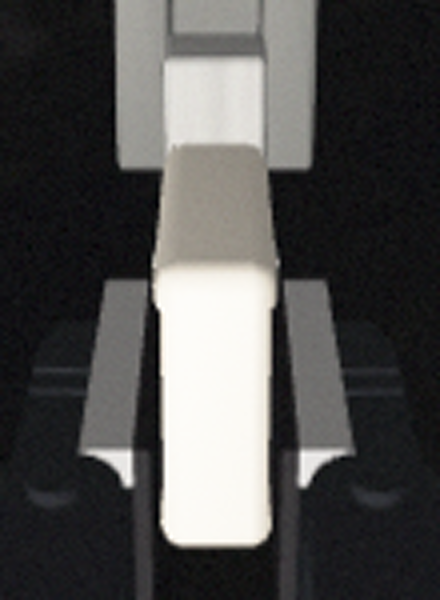

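Call:
{"method": "play_rows", "body": {
  "motion": [
    [[5,20,-4,-2,-0.05],[5,50,-8,-5,-0.15],[5,80,-8,-7,-0.25],[5,110,-8,-10,-0.35],[5,140,-8,-13,-0.45],[5,165,-8,-15,-0.52],[5,180,-8,-17,-0.54],[5,188,-8,-17,-0.541],[5,188,-8,-17,-0.541],[5,188,-8,-17,-0.541]]
  ]
}}

```text
time_s: 6.2
position: [0.5495, 0.0706, 0.1656]
tool_rot: [-1.57, 0.001, 1.838]
contact_force: [-0.3, -0.5, -1.0]
gripper_width: 0.0123
```

Run:
```python
from h import *
cv2.imwrite('pics/w4.png',read_camera('wrist'));cv2.imwrite('pics/s4.png',read_camera('side'));cv2.imwrite('pics/t4.png',read_camera('top'))
b=cv2.imread('pics/s4.png');cv2.imwrite('pics/s4c.png',cv2.resize(b[150:310,130:270],None,fx=3.7,fy=3.7,interpolation=cv2.INTER_CUBIC))
s=env.state();print({k:np.round(s[k],4) for k in('position','tool_rot','contact_force','wrist_torque','gripper_width','time_s')})
```

```text
{'position': array([0.5496, 0.0705, 0.1659]), 'tool_rot': array([-1.5708e+00,  3.0000e-04,  1.8375e+00]), 'contact_force': array([ 0.865 , -0.463 , -1.3095]), 'wrist_torque': array([ 0.004 ,  0.0239, -0.0248]), 'gripper_width': np.float64(0.0121), 'time_s': np.float64(6.35)}
```

View pics/w4.png

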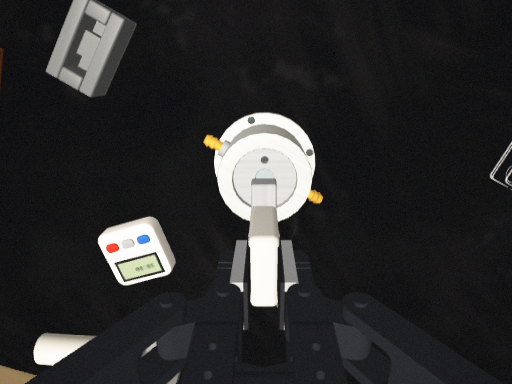

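View pics/s4c.png

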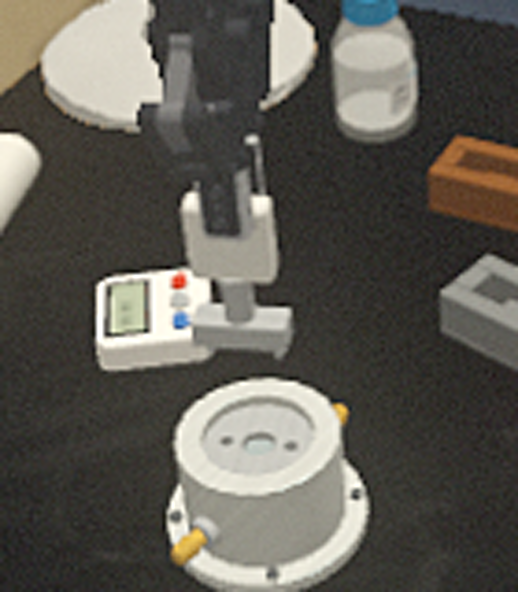

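Run:
```python
from h import *
a=cv2.imread('pics/w4.png');c=calibration('wrist');g=cv2.cvtColor(a,cv2.COLOR_BGR2GRAY).astype(float)
cv2.imwrite('pics/w4c.png',cv2.resize(a[110:250,205:325],None,fx=5,fy=5,interpolation=cv2.INTER_CUBIC))
s=env.state();p=s['position'];y=s['tool_rot'][2]
ex=np.array([np.cos(y),np.sin(y)]);ez=np.array([-np.sin(y),np.cos(y)])
x,yy0=264,160
P=g[yy0-5:yy0+6,x-5:x+6]; w=np.clip(np.median(P)-20-P,0,None); yy,xx=np.mgrid[yy0-5:yy0+6,x-5:x+6]
u=[(w*xx).sum()/w.sum(),(w*yy).sum()/w.sum()]; q=plane(c,u,.0535)[0]
print(u,q,((q[:2]-p[:2])@ex)*1e3,((q[:2]-p[:2])@ez)*1e3)
m=(g>160).astype(np.uint8)
# bar end edges
for r in (188,195,200): print(g[r,245:285].astype(int))
gx=[]
# ring face/bore ellipse: ports
hsv=cv2.cvtColor(a,cv2.COLOR_BGR2HSV)
# rim outer ellipse in wrist: bright pixels
```

```text
[np.float64(264.1245115915603), np.float64(159.39906225579577)] [0.53392666 0.06734931 0.0535    ] 1.051465130809838 15.977437397489316
[232 231 230 232 230 230 217 222 230 227 229 227 227 228 228 228 227 226
 226 222 224 226 228 229 232 231 228 229 229 228 204 176 230 230 230 229
 230 228 230 229]
[230 230 231 231 231 230 206 222 230 229 228 226 227 228 229 227 226 225
 224 222 222 225 228 231 232 230 229 230 228 228 201 175 230 230 232 230
 232 231 232 229]
[229 230 230 230 230 229 202 223 229 228 227 226 226 229 229 228 228 225
 222 223 224 226 227 231 231 231 228 227 228 229 201 170 229 229 227 228
 229 228 229 211]
```

View pics/w4c.png

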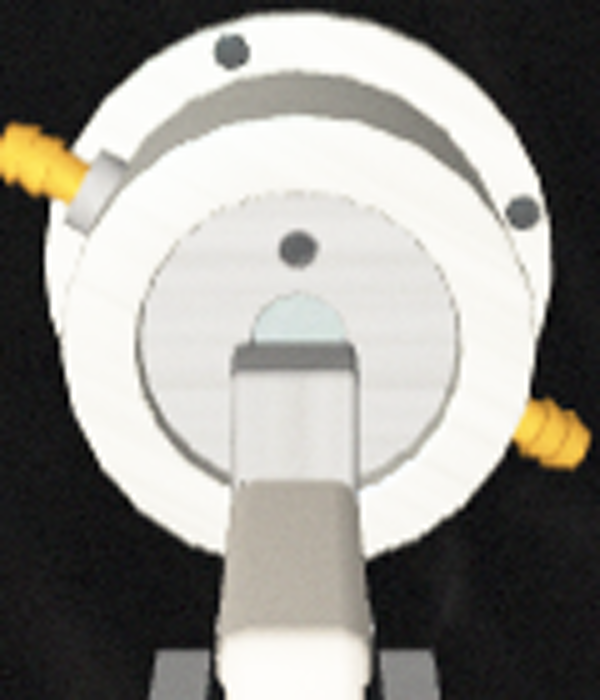

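Run:
```python
from h import *
a=cv2.imread('pics/w4.png');c=calibration('wrist')
s=env.state();p=s['position'];y=s['tool_rot'][2]
ex=np.array([np.cos(y),np.sin(y)]);ez=np.array([-np.sin(y),np.cos(y)])
def t(u,z):
    q=plane(c,u,z)[0];d=(q[:2]-p[:2])*1e3;return d@ex,d@ez
for r in(188,200):
  for u in(251.2,275.8,263.5): print(r,u,t([u,r],p[2]-.033))
print('bar end top', t([263.5,110+368/5-.4],p[2]-.033))
print('bar end bottom', t([263.5,110+345/5-.4],p[2]-.047))
# bore mouth: edge pts at rim height .06, circle fit 
P=[(137,345),(461,345),(299,190),(215,215),(385,215)]
pts=np.array([t([205+x/5-.4,110+yy/5-.4],.06) for x,yy in P]);print(pts)
A=np.c_[2*pts,np.ones(5)];sol=np.linalg.lstsq(A,(pts**2).sum(1),rcond=None)[0];print('centre',sol[:2],np.sqrt(sol[2]+sol[0]**2+sol[1]**2))
# outer rim
P=[(62,330),(532,330),(298,115),(130,190),(470,190)]
pts=np.array([t([205+x/5-.4,110+yy/5-.4],.06) for x,yy in P])
A=np.c_[2*pts,np.ones(5)];sol=np.linalg.lstsq(A,(pts**2).sum(1),rcond=None)[0];print('centre',sol[:2],np.sqrt(sol[2]+sol[0]**2+sol[1]**2))
```

```text
188 251.2 (np.float64(-6.866003495119369), np.float64(18.260115819301962))
188 275.8 (np.float64(8.113254139201958), np.float64(18.275273193581786))
188 263.5 (np.float64(0.6239768724683283), np.float64(18.267711641073728))
200 251.2 (np.float64(-6.955606806003274), np.float64(10.4283361245032))
200 275.8 (np.float64(8.21219416749703), np.float64(10.444429843578542))
200 263.5 (np.float64(0.6286536670937543), np.float64(10.437197085997694))
bar end top (np.float64(0.6221387307576308), np.float64(21.345838840568618))
bar end bottom (np.float64(0.6062955846780332), np.float64(19.8456993701837))
[[-25.62072905   1.21069492]
 [ 28.20526294   1.26375086]
 [  1.25624564  27.41554095]
 [-12.33660004  23.28828855]
 [ 15.18382285  23.31377932]]
centre [1.32407159 0.30994877] 26.91076555005215
centre [1.11561736 0.11303843] 39.024241800985294
```

Call:
{"method": "play_rows", "body": {
  "motion": [
    [[5,0.6,10,1,0],[5,0.6,22,1,0],[5,0.6,30,1,0],[5,0.6,32,1,0],[5,0.6,32,1,0],[5,0.6,32,1,0]]
  ]
}}

```text
time_s: 6.95
position: [0.5488, 0.0723, 0.134]
tool_rot: [-1.571, 0.0, 1.84]
contact_force: [0.1, 0.2, -1.6]
gripper_width: 0.0122
```

Run:
```python
from h import *
cv2.imwrite('pics/w5.png',read_camera('wrist'));cv2.imwrite('pics/s5.png',read_camera('side'))
a=cv2.imread('pics/w5.png')
cv2.imwrite('pics/w5c.png',cv2.resize(a[110:250,200:330],None,fx=5,fy=5,interpolation=cv2.INTER_CUBIC))
b=cv2.imread('pics/s5.png');cv2.imwrite('pics/s5c.png',cv2.resize(b[210:310,160:240],None,fx=7,fy=7,interpolation=cv2.INTER_CUBIC)[:,:560][:600])
s=env.state();print({k:np.round(s[k],4) for k in('position','tool_rot','contact_force','wrist_torque','gripper_width','time_s')})
```

```text
{'position': array([0.5489, 0.0723, 0.1342]), 'tool_rot': array([-1.5715e+00,  1.0000e-04,  1.8400e+00]), 'contact_force': array([-0.0823, -0.1909, -1.1509]), 'wrist_torque': array([-0.006 ,  0.0259, -0.0303]), 'gripper_width': np.float64(0.0124), 'time_s': np.float64(7.05)}
```

View pics/w5c.png

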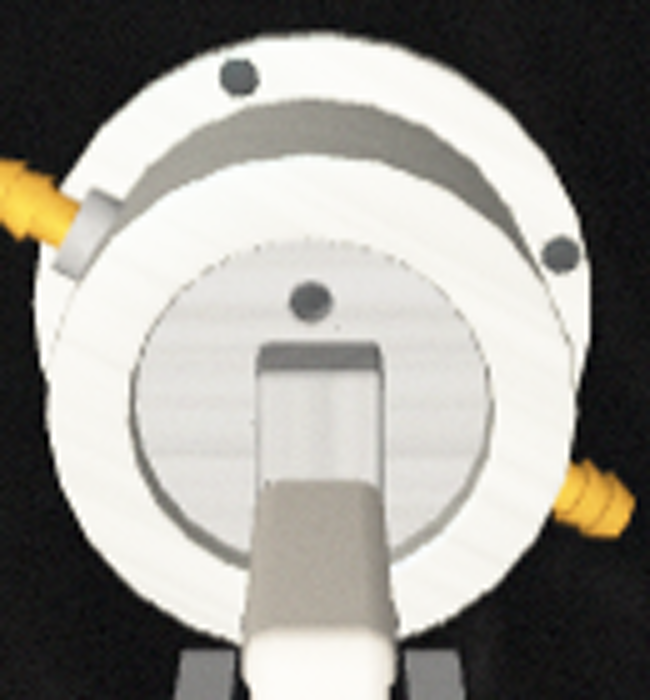

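View pics/s5c.png

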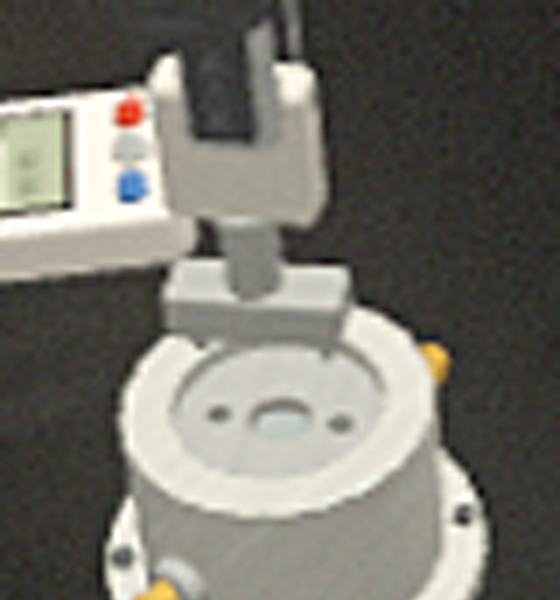

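```bash
cat > m.py <<'E'
from h import *
def analyse(fn,P_in,P_out,hole,barcx,bart,barb,ox,oy,f=5):
    c=calibration('wrist');s=env.state();p=s['position'];y=s['tool_rot'][2]
    ex=np.array([np.cos(y),np.sin(y)]);ez=np.array([-np.sin(y),np.cos(y)])
    t=lambda x,yy,z:(lambda d:np.array([d@ex,d@ez]))((plane(c,[ox+(x+.5)/f-.5,oy+(yy+.5)/f-.5],z)[0][:2]-p[:2])*1e3)
    for P in(P_in,P_out):
        pts=np.array([t(*q,.06) for q in P]);A=np.c_[2*pts,np.ones(len(pts))]
        q=np.linalg.lstsq(A,(pts**2).sum(1),rcond=None)[0];print('centre',q[:2],np.sqrt(q[2]+q[0]**2+q[1]**2))
    print('hole',t(*hole,.0535),'bar top',t(barcx,bart,p[2]-.033),'bot',t(barcx,barb,p[2]-.047))
E
python3 - <<'E'
from m import *
analyse('',[(131,400),(492,400),(311,240),(215,270),(412,270)],[(47,390),(577,390),(312,155),(130,230),(495,232)],(311,301),320,370,343,200,110)
E
```

```text
centre [-0.53489556 -0.09834079] 26.83714552855364
centre [-0.5481934  -0.61902847] 39.362927348778484
hole [-0.69940849 15.99492564] bar top [ 0.67221867 21.05173216] bot [ 0.66286253 20.06729537]
```

Run:
```python
from h import *
S=calibration('side');s=env.state();p=s['position'];y=s['tool_rot'][2]
ex=np.array([np.cos(y),np.sin(y)]);ez=np.array([-np.sin(y),np.cos(y)])
f=lambda u,z:(lambda d:(np.round(d@ex,2),np.round(d@ez,2)))((plane(S,u,z)[0][:2]-p[:2])*1e3)
for u in((188.6,258.9),(206.3,259.9)):print('pin',f(u,p[2]-.057))
for u in((190.77,268.68),(208.17,270.14)):print('hole',f(u,.0535))
```

```text
pin (np.float64(0.33), np.float64(-17.05))
pin (np.float64(-0.61), np.float64(14.44))
hole (np.float64(0.2), np.float64(-15.7))
hole (np.float64(0.34), np.float64(16.05))
```

Call:
{"method": "play_rows", "body": {
  "motion": [
    [[5,-1.2,5,1.1,0],[5,-1.2,12,1.1,0],[5,-1.2,17,1.1,0],[5,-1.2,19,1.1,0],[5,-1.2,20,1.1,0],[5,-1.2,20,1.1,0]]
  ]
}}

```text
time_s: 7.65
position: [0.5478, 0.0709, 0.1136]
tool_rot: [-1.57, 0.0, 1.84]
contact_force: [0.2, -0.6, -2.8]
gripper_width: 0.0121
```

```bash
cat > st.py <<'E'
from h import *
for i in range(2): im=read_camera('wrist')
s=env.state();print({k:np.round(s[k],4).tolist() for k in('position','tool_rot','contact_force','wrist_torque','gripper_width','time_s')})
cv2.imwrite('pics/w_last.png',im)
E
python3 st.py
python3 - <<'E'
from h import *
a=cv2.imread('pics/w_last.png');b=read_camera('side')
cv2.imwrite('pics/w6c.png',cv2.resize(a[110:250,200:330],None,fx=4,fy=4,interpolation=cv2.INTER_CUBIC))
cv2.imwrite('pics/s6c.png',cv2.resize(b[220:300,160:240],None,fx=7,fy=7,interpolation=cv2.INTER_CUBIC))
E
```

```text
{'position': [0.548, 0.0709, 0.114], 'tool_rot': [-1.5711, 0.0001, 1.8401], 'contact_force': [0.2696, -0.4032, -0.9199], 'wrist_torque': [-0.0399, -0.0311, 0.0132], 'gripper_width': 0.0127, 'time_s': 7.75}
```

View pics/w6c.png

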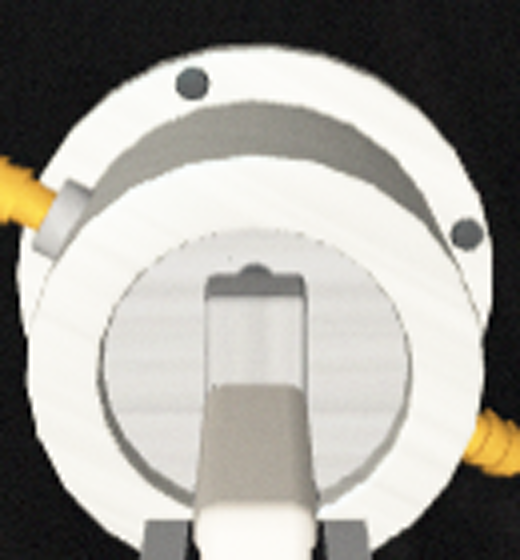

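View pics/s6c.png

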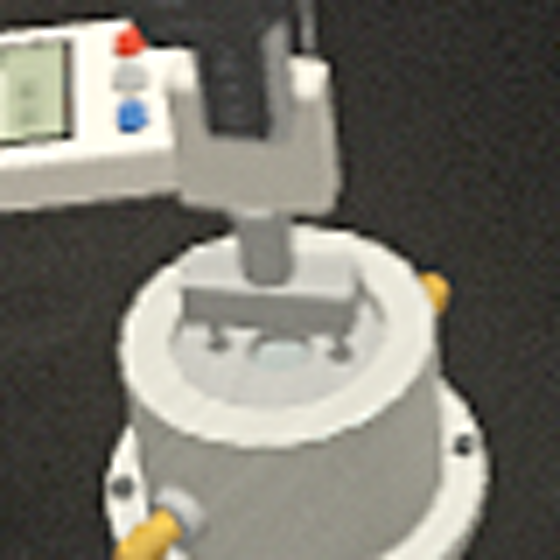

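Call:
{"method": "play_rows", "body": {
  "motion": [
    [[5,0,1,0,0],[5,0,2,0,0],[5,0,3,0,0],[5,0,3.5,0,0],[5,0,4,0,0],[5,0,4,0,0],[5,0,4,0,0]]
  ]
}}

```text
time_s: 8.5
position: [0.5479, 0.0708, 0.1098]
tool_rot: [-1.571, 0.0, 1.84]
contact_force: [0.3, 0.7, -1.3]
gripper_width: 0.0122
```

```bash
python3 st.py
```

```text
{'position': [0.5479, 0.0708, 0.1098], 'tool_rot': [-1.5708, 0.0001, 1.8401], 'contact_force': [0.3252, 0.3693, -1.4404], 'wrist_torque': [-0.0212, 0.0097, 0.0546], 'gripper_width': 0.0124, 'time_s': 8.6}
```

Call:
{"method": "play_rows", "body": {
  "motion": [
    [[5,0,0.5,0,0],[5,0,1,0,0],[5,0,1.5,0,0],[5,0,1.5,0,0]]
  ]
}}

```text
time_s: 9.0
position: [0.5478, 0.0709, 0.1082]
tool_rot: [-1.571, 0.0, 1.84]
contact_force: [-0.4, 0.3, -1.4]
gripper_width: 0.0121
```

```bash
python3 st.py
```

```text
{'position': [0.5478, 0.0708, 0.1082], 'tool_rot': [-1.5707, 0.0, 1.84], 'contact_force': [0.1285, -0.2949, -1.5664], 'wrist_torque': [0.0224, 0.0276, 0.0369], 'gripper_width': 0.0122, 'time_s': 9.1}
```

Call:
{"method": "play_rows", "body": {
  "motion": [
    [[5,0,0.5,0,0],[5,0,1,0,0],[5,0,1.5,0,0],[5,0,2,0,0],[5,0,2,0,0]]
  ]
}}

```text
time_s: 9.6
position: [0.5478, 0.0708, 0.1062]
tool_rot: [-1.571, 0.0, 1.84]
contact_force: [-0.2, -0.7, -1.9]
gripper_width: 0.012
```

```bash
python3 st.py
python3 - <<'E'
from h import *
b=read_camera('side')
cv2.imwrite('pics/s7c.png',cv2.resize(b[220:300,160:240],None,fx=7,fy=7,interpolation=cv2.INTER_CUBIC))
E
```

```text
{'position': [0.5478, 0.0709, 0.1063], 'tool_rot': [-1.5707, 0.0, 1.8401], 'contact_force': [-0.1543, -0.0426, -1.7286], 'wrist_torque': [0.051, -0.0233, 0.0018], 'gripper_width': 0.0122, 'time_s': 9.7}
```

View pics/s7c.png

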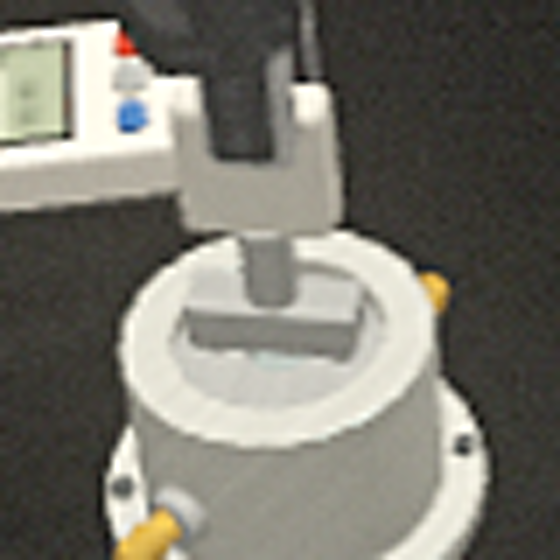

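Call:
{"method": "play_rows", "body": {
  "motion": [
    [[5,0,0.3,0,0.02],[5,0,0.5,0,0.04],[5,0.1,0.6,0,0.06],[5,0.1,0.6,0,0.08],[5,0.1,0.6,0,0.1],[5,0.1,0.6,0,0.1]]
  ]
}}

```text
time_s: 10.35
position: [0.5478, 0.071, 0.1057]
tool_rot: [-1.571, 0.0, 1.739]
contact_force: [-0.6, 0.3, -1.4]
gripper_width: 0.0121
```

```bash
python3 st.py
```

```text
{'position': [0.5478, 0.071, 0.1057], 'tool_rot': [-1.5707, 0.0, 1.7403], 'contact_force': [0.0968, 0.6062, -2.3803], 'wrist_torque': [0.0591, 0.0172, 0.1342], 'gripper_width': 0.0121, 'time_s': 10.45}
```

Call:
{"method": "play_rows", "body": {
  "motion": [
    [[5,0,0,0,0.02],[5,0,0.1,0,0.04],[5,0.1,0.1,0,0.06],[5,0.1,0.2,0,0.08],[5,0.1,0.2,0,0.1],[5,0.1,0.2,0,0.12],[5,0.2,0.3,0,0.14],[5,0.2,0.3,0,0.16],[5,0.2,0.3,0,0.16]]
  ]
}}

```text
time_s: 11.35
position: [0.5478, 0.0713, 0.1054]
tool_rot: [-1.571, -0.0, 1.579]
contact_force: [0.2, 1.2, -1.1]
gripper_width: 0.0124
```

```bash
python3 st.py
```

```text
{'position': [0.5478, 0.0713, 0.1054], 'tool_rot': [-1.5708, -0.0, 1.5804], 'contact_force': [-0.086, 0.8821, -0.7791], 'wrist_torque': [0.2577, 0.0332, 0.173], 'gripper_width': 0.0121, 'time_s': 11.45}
```

Call:
{"method": "play_rows", "body": {
  "motion": [
    [[5,0,0,0,0.02],[5,0,0.1,0,0.04],[5,0.1,0.1,0,0.06],[5,0.1,0.2,0,0.08],[5,0.1,0.2,0,0.1],[5,0.1,0.2,0,0.12],[5,0.2,0.3,0,0.14],[5,0.2,0.3,0,0.16],[5,0.2,0.4,0,0.18],[5,0.2,0.4,0,0.2],[5,0.2,0.4,0,0.2]]
  ]
}}

```text
time_s: 12.55
position: [0.5478, 0.0715, 0.105]
tool_rot: [-1.571, -0.0, 1.379]
contact_force: [-0.6, 0.9, -1.1]
gripper_width: 0.012
```

```bash
python3 st.py
```

```text
{'position': [0.5478, 0.0715, 0.105], 'tool_rot': [-1.5707, -0.0, 1.3804], 'contact_force': [-0.2862, 2.3416, -0.9249], 'wrist_torque': [0.6112, -0.0226, 0.1477], 'gripper_width': 0.0122, 'time_s': 12.65}
```

Call:
{"method": "play_rows", "body": {
  "motion": [
    [[5,0.2,0,0,0.02],[5,0.4,0.1,0,0.04],[5,0.6,0.1,0,0.06],[5,0.7,0.2,0,0.08],[5,0.8,0.2,0,0.1],[5,0.8,0.2,0,0.12],[5,0.8,0.3,0,0.14],[5,0.8,0.3,0,0.16],[5,0.8,0.4,0,0.18],[5,0.8,0.4,0,0.2],[5,0.8,0.4,0,0.2]]
  ]
}}

```text
time_s: 13.75
position: [0.5479, 0.0722, 0.1046]
tool_rot: [-1.571, 0.0, 1.179]
contact_force: [-0.3, 1.9, -0.0]
gripper_width: 0.0124
```

```bash
python3 st.py
```

```text
{'position': [0.548, 0.0722, 0.1046], 'tool_rot': [-1.5708, 0.0, 1.1802], 'contact_force': [0.0773, 2.066, 0.1313], 'wrist_torque': [0.4617, -0.0527, 0.1611], 'gripper_width': 0.0121, 'time_s': 13.85}
```

Call:
{"method": "play_rows", "body": {
  "motion": [
    [[5,0.2,0,0,0.02],[5,0.3,0,0,0.04],[5,0.5,0.1,0,0.06],[5,0.6,0.1,0,0.08],[5,0.6,0.1,0,0.1],[5,0.6,0.1,0,0.1]]
  ]
}}

```text
time_s: 14.45
position: [0.5481, 0.0726, 0.1044]
tool_rot: [-1.571, 0.0, 1.079]
contact_force: [0.4, 1.2, -1.3]
gripper_width: 0.0123
```

```bash
python3 st.py
```

```text
{'position': [0.5481, 0.0726, 0.1044], 'tool_rot': [-1.5707, 0.0003, 1.0802], 'contact_force': [0.1019, 1.2124, -0.9849], 'wrist_torque': [0.3669, 0.001, 0.1282], 'gripper_width': 0.0122, 'time_s': 14.55}
```

Call:
{"method": "play_rows", "body": {
  "motion": [
    [[5,0.1,0,0,0.02],[5,0.1,0.1,0,0.04],[5,0.1,0.1,0,0.06],[5,0.1,0.1,0,0.06]]
  ]
}}

```text
time_s: 14.95
position: [0.5482, 0.0728, 0.1043]
tool_rot: [-1.571, 0.0, 1.019]
contact_force: [0.5, 1.8, -2.2]
gripper_width: 0.0123
```

```bash
python3 st.py
```

```text
{'position': [0.5482, 0.0728, 0.1043], 'tool_rot': [-1.5707, 0.0002, 1.0202], 'contact_force': [0.5108, 2.0279, -2.4266], 'wrist_torque': [0.2738, -0.0707, 0.1514], 'gripper_width': 0.0124, 'time_s': 15.05}
```

Call:
{"method": "play_rows", "body": {
  "motion": [
    [[5,0.1,0,0,0.02],[5,0.1,0.1,0,0.04],[5,0.1,0.1,0,0.05],[5,0.1,0.1,0,0.05]]
  ]
}}

```text
time_s: 15.45
position: [0.5483, 0.0729, 0.1042]
tool_rot: [-1.571, 0.0, 0.97]
contact_force: [-0.1, 1.0, -1.4]
gripper_width: 0.0119
```

```bash
python3 st.py
```

```text
{'position': [0.5482, 0.0729, 0.1042], 'tool_rot': [-1.5707, 0.0001, 0.9702], 'contact_force': [0.1954, 1.7219, -1.9161], 'wrist_torque': [0.3332, -0.0753, 0.1402], 'gripper_width': 0.0122, 'time_s': 15.55}
```

Call:
{"method": "play_rows", "body": {
  "motion": [
    [[5,0.1,0,0,0.02],[5,0.1,0.1,0,0.04],[5,0.1,0.1,0,0.05],[5,0.1,0.1,0,0.05]]
  ]
}}

```text
time_s: 15.95
position: [0.5483, 0.073, 0.1042]
tool_rot: [-1.571, 0.0, 0.92]
contact_force: [0.2, 1.4, -2.2]
gripper_width: 0.0123
```

```bash
python3 st.py
```

```text
{'position': [0.5483, 0.073, 0.1042], 'tool_rot': [-1.5708, 0.0, 0.9202], 'contact_force': [0.88, 2.4076, -1.8366], 'wrist_torque': [0.3899, -0.0903, 0.1381], 'gripper_width': 0.0125, 'time_s': 16.05}
```

Call:
{"method": "play_rows", "body": {
  "motion": [
    [[5,0.1,0,0,0.02],[5,0.1,0.1,0,0.04],[5,0.1,0.1,0,0.04]]
  ]
}}

```text
time_s: 16.35
position: [0.5484, 0.073, 0.1041]
tool_rot: [-1.571, 0.0, 0.879]
contact_force: [0.1, 1.7, -2.1]
gripper_width: 0.0123
```

```bash
python3 st.py
```

```text
{'position': [0.5484, 0.0731, 0.1041], 'tool_rot': [-1.5708, 0.0, 0.8802], 'contact_force': [0.8825, 1.0715, -2.7928], 'wrist_torque': [0.3979, -0.1025, 0.0919], 'gripper_width': 0.0126, 'time_s': 16.45}
```

Call:
{"method": "play_rows", "body": {
  "motion": [
    [[5,0.1,0,0,0.02],[5,0.1,0.1,0,0.04],[5,0.1,0.1,0,0.04]]
  ]
}}

```text
time_s: 16.75
position: [0.5485, 0.0731, 0.104]
tool_rot: [-1.571, 0.0, 0.839]
contact_force: [0.2, 1.8, -1.9]
gripper_width: 0.0121
```

```bash
python3 st.py
```

```text
{'position': [0.5485, 0.0731, 0.104], 'tool_rot': [-1.5708, 0.0001, 0.8401], 'contact_force': [0.5243, 1.2041, -2.0951], 'wrist_torque': [0.3859, -0.065, 0.1134], 'gripper_width': 0.0124, 'time_s': 16.85}
```

Call:
{"method": "play_rows", "body": {
  "motion": [
    [[5,0.1,0,0,0.02],[5,0.1,0.1,0,0.04],[5,0.1,0.1,0,0.04]]
  ]
}}

```text
time_s: 17.15
position: [0.5485, 0.0732, 0.1039]
tool_rot: [-1.571, 0.0, 0.799]
contact_force: [0.3, 1.5, -1.3]
gripper_width: 0.0123
```

```bash
python3 st.py
```

```text
{'position': [0.5485, 0.0732, 0.1039], 'tool_rot': [-1.5708, 0.0, 0.8001], 'contact_force': [0.156, 1.089, -1.7376], 'wrist_torque': [0.422, -0.1022, 0.1306], 'gripper_width': 0.0126, 'time_s': 17.25}
```

Call:
{"method": "play_rows", "body": {
  "motion": [
    [[5,0.1,0,0,0.02],[5,0.1,0.1,0,0.04],[5,0.1,0.1,0,0.04]]
  ]
}}

```text
time_s: 17.55
position: [0.5486, 0.0733, 0.1038]
tool_rot: [-1.571, 0.0, 0.759]
contact_force: [1.1, 0.9, -1.8]
gripper_width: 0.0123
```

```bash
python3 st.py
```

```text
{'position': [0.5486, 0.0733, 0.1038], 'tool_rot': [-1.5708, 0.0, 0.7601], 'contact_force': [0.9651, 1.3815, -1.1163], 'wrist_torque': [0.4469, -0.1763, 0.2253], 'gripper_width': 0.0125, 'time_s': 17.65}
```

Call:
{"method": "play_rows", "body": {
  "motion": [
    [[5,0.1,0,0,0.02],[5,0.1,0.1,0,0.04],[5,0.1,0.1,0,0.04]]
  ]
}}

```text
time_s: 17.95
position: [0.5487, 0.0733, 0.1037]
tool_rot: [-1.571, 0.0, 0.719]
contact_force: [-0.0, 1.7, -1.6]
gripper_width: 0.0122
```

```bash
python3 st.py
```

```text
{'position': [0.5487, 0.0733, 0.1037], 'tool_rot': [-1.5708, 0.0, 0.7201], 'contact_force': [0.5905, 1.6125, -1.0209], 'wrist_torque': [0.4338, -0.0947, 0.1717], 'gripper_width': 0.0122, 'time_s': 18.05}
```

Call:
{"method": "play_rows", "body": {
  "motion": [
    [[5,0.1,0,0,0.02],[5,0.1,0.1,0,0.03],[5,0.1,0.1,0,0.03]]
  ]
}}

```text
time_s: 18.35
position: [0.5488, 0.0734, 0.1037]
tool_rot: [-1.571, -0.0, 0.69]
contact_force: [0.6, 1.3, -1.1]
gripper_width: 0.0121
```

```bash
python3 st.py
```

```text
{'position': [0.5488, 0.0734, 0.1037], 'tool_rot': [-1.5709, -0.0, 0.6902], 'contact_force': [-0.2126, 0.0371, -0.2799], 'wrist_torque': [0.369, -0.0682, 0.2136], 'gripper_width': 0.0126, 'time_s': 18.45}
```

```bash
cat > st.py <<'E'
from h import *
F=[];M=[]
for i in range(4):
    im=read_camera('wrist');s=env.state();F.append(s['contact_force']);M.append(s['wrist_torque'])
print({k:np.round(s[k],4).tolist() for k in('position','tool_rot','gripper_width','time_s')})
print('F',np.mean(F,0).round(2),'M',np.mean(M,0).round(3),'Mz',np.array(M)[:,2].round(3))
E
python3 st.py
```

```text
{'position': [0.5488, 0.0734, 0.1036], 'tool_rot': [-1.5708, 0.0, 0.6901], 'gripper_width': 0.0125, 'time_s': 18.65}
F [ 0.35  1.06 -0.64] M [ 0.388 -0.115  0.219] Mz [0.195 0.243 0.224 0.212]
```

Call:
{"method": "play_rows", "body": {
  "motion": [
    [[5,0.1,0,0,0.02],[5,0.1,0.1,0,0.03],[5,0.1,0.1,0,0.03]]
  ]
}}

```text
time_s: 18.95
position: [0.5489, 0.0735, 0.1036]
tool_rot: [-1.571, -0.0, 0.66]
contact_force: [-1.2, 0.7, 0.7]
gripper_width: 0.0122
```

```bash
python3 st.py
```

```text
{'position': [0.5489, 0.0735, 0.1036], 'tool_rot': [-1.5709, -0.0001, 0.6602], 'gripper_width': 0.0122, 'time_s': 19.15}
F [0.18 1.09 1.04] M [ 0.379 -0.077  0.283] Mz [0.321 0.215 0.302 0.294]
```

Call:
{"method": "play_rows", "body": {
  "motion": [
    [[5,0,-0.1,0,0.01],[5,0,-0.1,0,0.015],[5,0,-0.1,0,0.015]]
  ]
}}

```text
time_s: 19.45
position: [0.5489, 0.0734, 0.1036]
tool_rot: [-1.571, 0.0, 0.645]
contact_force: [0.2, 1.8, 0.1]
gripper_width: 0.0121
```

```bash
python3 st.py
```

```text
{'position': [0.5489, 0.0735, 0.1036], 'tool_rot': [-1.5709, -0.0, 0.6451], 'gripper_width': 0.0125, 'time_s': 19.65}
F [0.65 1.22 1.06] M [ 0.403 -0.137  0.342] Mz [0.326 0.312 0.349 0.38 ]
```

Call:
{"method": "play_rows", "body": {
  "motion": [
    [[5,0,0,0,-0.02],[5,0,0,0,-0.04],[5,0,0,0,-0.06],[5,0,0,0,-0.08],[5,0,0,0,-0.09],[5,0,0,0,-0.09]]
  ]
}}

```text
time_s: 20.25
position: [0.5487, 0.0733, 0.1035]
tool_rot: [-1.571, 0.0, 0.735]
contact_force: [0.9, 1.6, -0.5]
gripper_width: 0.012
```

```bash
python3 st.py
```

```text
{'position': [0.5487, 0.0733, 0.1035], 'tool_rot': [-1.5708, 0.0004, 0.7347], 'gripper_width': 0.0124, 'time_s': 20.45}
F [ 0.65  1.23 -0.67] M [ 0.298 -0.115  0.062] Mz [0.06  0.068 0.04  0.078]
```

Call:
{"method": "play_rows", "body": {
  "motion": [
    [[5,0.2,0,0.1,-0.01],[5,0.4,0,0.2,-0.03],[5,0.4,0,0.2,-0.03]]
  ]
}}

```text
time_s: 20.75
position: [0.5488, 0.0736, 0.1034]
tool_rot: [-1.571, 0.001, 0.766]
contact_force: [0.2, -0.3, -2.0]
gripper_width: 0.0123
```

```bash
python3 st.py
```

```text
{'position': [0.5488, 0.0737, 0.1034], 'tool_rot': [-1.5707, 0.0005, 0.7648], 'gripper_width': 0.0126, 'time_s': 20.95}
F [ 0.23 -0.02 -1.67] M [ 0.009 -0.021 -0.006] Mz [-0.022 -0.058  0.007  0.049]
```

Call:
{"method": "play_rows", "body": {
  "motion": [
    [[5,0,-1,0,0],[5,0,-3,0,0],[5,0,-6,0,0],[5,0,-10,0,0],[5,0,-20,0,0],[5,0,-35,0,0],[5,0,-50,0,0],[5,0,-60,0,0],[5,0,-60,0,0],[5,0,-60,0,0]]
  ]
}}

```text
time_s: 21.95
position: [0.5489, 0.0739, 0.1635]
tool_rot: [-1.571, -0.0, 0.765]
contact_force: [0.8, -0.2, -1.1]
gripper_width: 0.0123
```

```bash
python3 st.py
python3 - <<'E'
from h import *
im=read_camera('wrist');cv2.imwrite('pics/w8.png',im)
b=read_camera('side');cv2.imwrite('pics/s8c.png',cv2.resize(b[200:310,150:260],None,fx=5,fy=5,interpolation=cv2.INTER_CUBIC))
s=env.state();print(rows([.4828,-.1046,.16],1.299))
E
```

```text
{'position': [0.5485, 0.0738, 0.1628], 'tool_rot': [-1.5702, 0.0013, 0.765], 'gripper_width': 0.0119, 'time_s': 22.15}
F [-0.52 -0.44 -1.71] M [-0.009  0.018 -0.001] Mz [-0.028  0.08  -0.023 -0.034]
(array([-171.1,    3.2,  -83.1]), np.float64(-0.534))
```

View pics/w8.png

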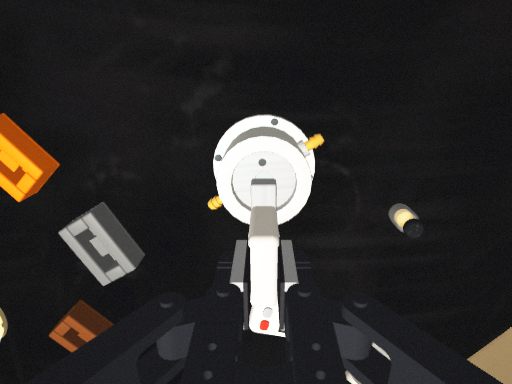

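View pics/s8c.png

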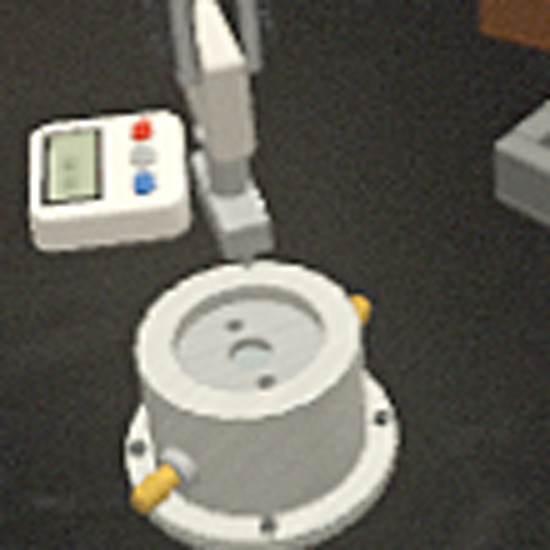

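Call:
{"method": "play_rows", "body": {
  "motion": [
    [[5,-20,0,-8,-0.02],[5,-50,0,-22,-0.1],[5,-80,0,-38,-0.2],[5,-110,0,-53,-0.32],[5,-135,0,-66,-0.43],[5,-155,1,-76,-0.5],[5,-167,2,-81,-0.53],[5,-171,3,-83,-0.534],[5,-171,3,-83,-0.534],[5,-171,3,-83,-0.534],[5,-171,3,-83,-0.534]]
  ]
}}

```text
time_s: 23.35
position: [0.4835, -0.1033, 0.1605]
tool_rot: [-1.571, 0.0, 1.3]
contact_force: [-0.5, -0.5, -2.1]
gripper_width: 0.0121
```

```bash
python3 st.py
python3 - <<'E'
from h import *
S=calibration('side');P=plane(S,[[196.6,264.6],[203.0,275.8]],.0516);d=P[1]-P[0];print(P,np.linalg.norm(d),np.arctan2(d[1],d[0]))
print(rows([.4832,-.1046,.063],1.299))
im=read_camera('wrist');cv2.imwrite('pics/w9.png',im);cv2.imwrite('pics/w9c.png',cv2.resize(im[100:320,200:330],None,fx=4,fy=2.7))
E
```

```text
{'position': [0.4833, -0.1039, 0.1606], 'tool_rot': [-1.5708, 0.0001, 1.2998], 'gripper_width': 0.0123, 'time_s': 23.55}
F [-0.11 -0.17 -1.47] M [ 0.014 -0.006 -0.026] Mz [-0.039 -0.031 -0.036  0.002]
[[0.56043908 0.06188328 0.0516    ]
 [0.5364001  0.08267671 0.0516    ]] 0.031784261946205705 2.42846155453818
(array([-0.7, 97.6, -0.1]), np.float64(0.0008))
```

View pics/w9.png

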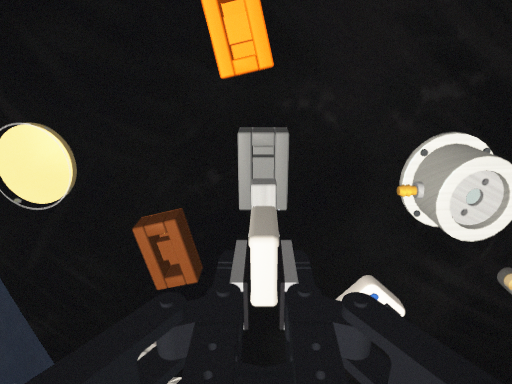

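Call:
{"method": "play_rows", "body": {
  "motion": [
    [[5,-0.7,10,0,0],[5,-0.7,30,0,0],[5,-0.7,50,0,0],[5,-0.7,65,0,0],[5,-0.7,73,0,0],[5,-0.7,76,0,0],[5,-0.7,79,0,0],[5,-0.7,82,0,0],[5,-0.7,85,0,0],[5,-0.7,85,0,0]]
  ]
}}

```text
time_s: 24.6
position: [0.4829, -0.1051, 0.0755]
tool_rot: [-1.571, -0.0, 1.299]
contact_force: [0.3, 0.4, -1.7]
gripper_width: 0.0121
```

```bash
python3 st.py
python3 - <<'E'
from h import *
c=calibration('wrist')
a=cv2.imread('pics/w9.png');g=cv2.cvtColor(a,cv2.COLOR_BGR2GRAY)
b=read_camera('side');cv2.imwrite('pics/s10c.png',cv2.resize(b[170:260,220:320],None,fx=6,fy=6,interpolation=cv2.INTER_CUBIC))
print(rows([.4832,-.1046,.063],1.299))
E
```

```text
{'position': [0.4831, -0.1051, 0.0758], 'tool_rot': [-1.5711, -0.0001, 1.2991], 'gripper_width': 0.0125, 'time_s': 24.8}
F [ 0.01  0.17 -1.81] M [-0.01   0.014  0.011] Mz [-0.003  0.031 -0.024  0.038]
(array([ 0.6, 12.8,  0. ]), np.float64(0.0))
```

View pics/s10c.png

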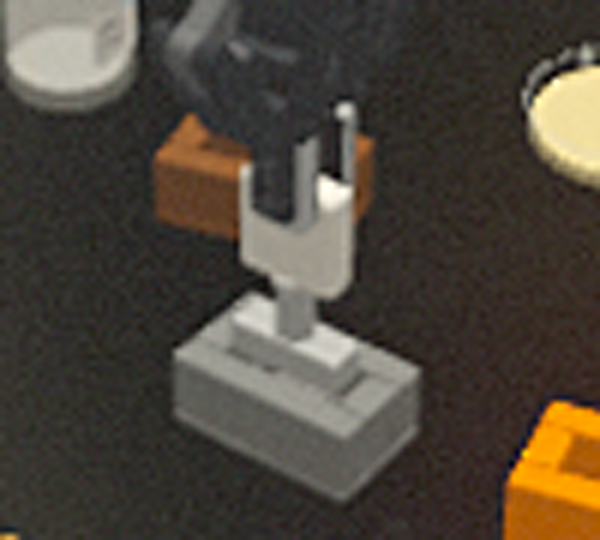

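Call:
{"method": "play_rows", "body": {
  "motion": [
    [[5,0.5,1.5,0,0],[5,0.5,3,0,0],[5,0.5,4.5,0,0],[5,0.5,6,0,0],[5,0.5,7.5,0,0],[5,0.5,9,0,0],[5,0.5,10.5,0,0],[5,0.5,10.5,0,0]]
  ]
}}

```text
time_s: 25.65
position: [0.4829, -0.1046, 0.0649]
tool_rot: [-1.57, 0.0, 1.299]
contact_force: [-0.0, -0.1, -1.4]
gripper_width: 0.0125
```

```bash
python3 st.py
```

```text
{'position': [0.4831, -0.1047, 0.0651], 'tool_rot': [-1.5709, 0.0001, 1.299], 'gripper_width': 0.0122, 'time_s': 25.85}
F [ 0.45 -0.07 -1.86] M [-0.007 -0.007 -0.008] Mz [ 0.011 -0.007 -0.032 -0.003]
```

Call:
{"method": "play_rows", "body": {
  "motion": [
    [[5,0,0.5,0,0],[5,0,1,0,0],[5,0,1.5,0,0],[5,0,1.9,0,0],[5,0,1.9,0,0]]
  ]
}}

```text
time_s: 26.35
position: [0.4831, -0.1046, 0.0632]
tool_rot: [-1.571, 0.0, 1.299]
contact_force: [-0.4, -0.6, -2.0]
gripper_width: 0.0124
```

```bash
python3 st.py
```

```text
{'position': [0.4831, -0.1046, 0.0632], 'tool_rot': [-1.5708, 0.0, 1.2991], 'gripper_width': 0.0124, 'time_s': 26.55}
F [ 0.45  0.25 -1.48] M [ 0.007  0.006 -0.003] Mz [ 0.002  0.031 -0.038 -0.009]
```

Call:
{"method": "play_rows", "body": {
  "motion": [
    [[5,0,0.3,0,0],[5,0,0.6,0,0],[5,0,0.6,0,0]]
  ]
}}

```text
time_s: 26.85
position: [0.4833, -0.1047, 0.0631]
tool_rot: [-1.571, -0.0, 1.299]
contact_force: [-1.8, 0.7, 5.5]
gripper_width: 0.0122
```

```bash
python3 st.py
```

```text
{'position': [0.4833, -0.1047, 0.0631], 'tool_rot': [-1.5713, -0.0003, 1.2989], 'gripper_width': 0.0123, 'time_s': 27.05}
F [-1.88  0.23  5.46] M [0.095 0.503 0.011] Mz [ 0.011 -0.001  0.007  0.026]
```

Seated on the ledge (contact about 5 N at the same height as at pick-up). Release.

Call:
{"method": "play_rows", "body": {
  "motion": [
    [[5,0,-0.3,0,0],[14,0,-0.3,0,0],[20,0,-0.3,0,0],[30,0,-0.3,0,0],[40,0,-0.3,0,0],[45,0,-0.3,0,0],[45,0,-0.3,0,0],[45,0,-10,0,0],[45,0,-30,0,0],[45,0,-60,0,0],[45,0,-100,0,0],[45,0,-130,0,0],[45,0,-140,0,0],[45,0,-140,0,0]]
  ]
}}

```text
time_s: 28.45
position: [0.484, -0.1049, 0.2045]
tool_rot: [-1.574, -0.001, 1.299]
contact_force: [-0.2, 0.5, 0.5]
gripper_width: 0.0451
```

```bash
python3 st.py
python3 - <<'E'
from h import *
im=read_camera('wrist');cv2.imwrite('pics/w11.png',im)
c=calibration('wrist');g=cv2.cvtColor(im,cv2.COLOR_BGR2GRAY)
b=read_camera('side');cv2.imwrite('pics/s11c.png',cv2.resize(b[190:310,160:320],None,fx=4.5,fy=4.5,interpolation=cv2.INTER_CUBIC))
E
```

```text
{'position': [0.4822, -0.1045, 0.2012], 'tool_rot': [-1.5683, 0.0008, 1.299], 'gripper_width': 0.0454, 'time_s': 28.65}
F [-0.21 -0.38 -0.21] M [-0.01   0.009 -0.002] Mz [-0.052  0.018  0.037 -0.012]
```

View pics/w11.png

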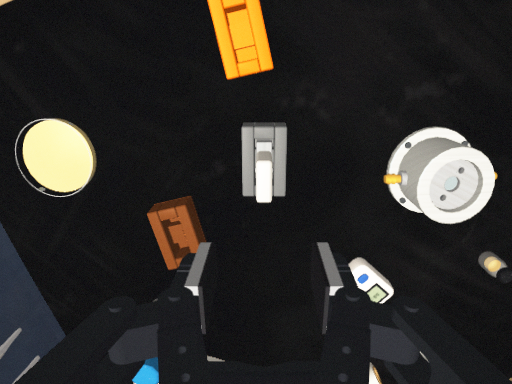

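View pics/s11c.png

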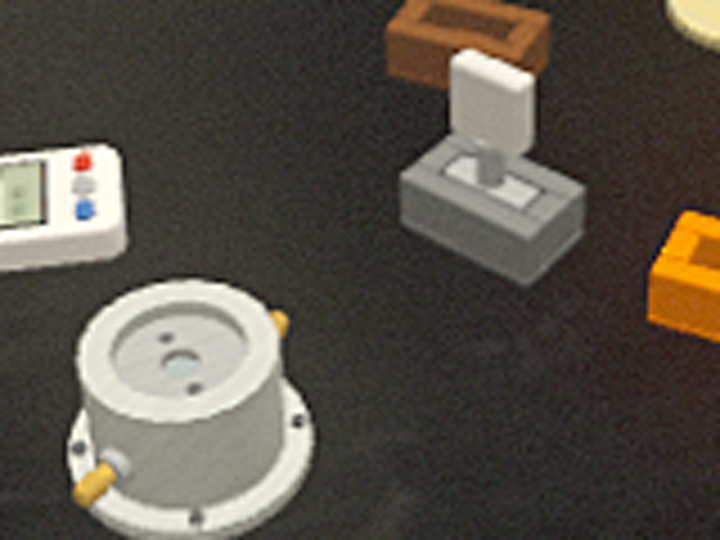

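Run:
```python
from h import *
c=calibration('wrist');a=cv2.imread('pics/w11.png');g=cv2.cvtColor(a,cv2.COLOR_BGR2GRAY).astype(float)
L=[]
for (x,y) in((465,171),(443,197)):
    p=g[y-5:y+6,x-5:x+6];w=np.clip(np.median(p)-20-p,0,None);yy,xx=np.mgrid[y-5:y+6,x-5:x+6]
    u=[(w*xx).sum()/w.sum(),(w*yy).sum()/w.sum()];L.append(plane(c,u,.0516)[0])
d=L[1]-L[0];print(L,np.linalg.norm(d),np.arctan(d[1]/d[0]))
print(env.state()['joint_vel'].round(3))
```

```text
[array([0.53701216, 0.08190776, 0.0516    ]), array([0.56090455, 0.06020347, 0.0516    ])] 0.03227882830764407 -0.7374466258420233
[ 0.001 -0.002  0.001 -0.007  0.     0.003  0.   ]
```

Run:
```python
from bench import env
print(env.sign_off())
```

```text
the job is handed in; nothing more can be done
None
```

The ring is turned clockwise to its stop and the spanner is back upright in its stand, pins down. I handed the job in at about 29 s of the 72 s; no verdict came back.

- **Fitting the pins:** both pins went about 4 mm into the holes (6 mm deep) with no force above the reading noise.
- **Turning:** the ring turned against a steady torque of about 0.15 N m. The torque then climbed to 0.34 N m over the last 0.05–0.09 rad, which is the slope expected of the hard stop. At that torque I estimate about 28 N on the cell. Sideways force stayed at or below about 2.5 N.
- **Releasing the ring:** I eased the spanner back until the wrist force and torque were near zero, apart from the spanner's own weight, then lifted it out.
- **Putting the spanner back:** it touched the stand's ledge at the same height as at pick-up, with about 5 N. The final pictures show it upright in the grey stand and the gripper clear above it. The other objects and the look-alikes show no sign of having been moved.

**Last check on the ring angle:** the hole line moved from about +0.27 to -0.74 rad by the wrist camera, so about 1.0 rad. The side camera gave -0.71 rad. Judging from the pins, I expected about -0.77 rad. I put that difference down to pin play and camera error. I did not measure the ring's final height separately.

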